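Set and lock the short photoreactor lamp

ROBOT

A 6-joint arm with a two-finger parallel gripper is mounted at the origin on the work surface. World frame = base frame: x ahead of the robot, y to its left, z up, the work surface at z = 0. Lengths are in m, angles in rad, forces in N, time in s.
With the tool pointing down it reaches from about 0.4 to 0.825 m from the base axis. Payload 7 kg.
Tool frame: the origin (TCP) lies at the very end of the fingers, on their centre line; the grasp point (between the pads) lies 19 mm behind it; z points along the fingers, x is the direction in which the jaws open and shut, and the axes are right-handed (so a half turn about z gives the same grasp; the last joint's range is limited). The gripper opens to 88 mm and grips with 3 to 60 N. Pads are 19 mm wide; open, the fingers measure 130 mm over their backs; the gripper's body (78 mm by 193 mm) begins 47 mm behind the grasp point.
Start: joints at [-0.929, 0.359, 0.012, 0, -1.224, -0.288], TCP at [0.234, -0.633, 0.227] pointing down, gripper open.
Joint ranges: [-3.07, 3.07], [-1.43, 2.12], [-1.02, 1.25], [-3.03, 1.67], [-3.05, -0], [-3.03, 3.03]. Speed limits (rad/s): [2.39, 2.39, 3.01, 3.14, 3.14, 3.14].

INTERFACE

Orientations are given as [roll, pitch, yaw] about the fixed x, y, z axes, in that order (R = Rz(yaw) Ry(pitch) Rx(roll)).
In Python, from station import telemetry, grab_frame, arm, regions_of, pinpoint gives the robot as it stands. The module is installed in compiled form; this text tells all that it offers.
- The arm moves only by the shell command python3 -m inch 'ROWS' [FORCE]. ROWS is text: rows parted by semicolons, each of 7 numbers parted by spaces: the opening, from 0 (shut) to 1 (fully open), then the shift along the world's x, y, z in cm, then the turn, a rotation vector about the world's x, y, z in degrees. A call has 1 to 12 rows; each row is the pose to reach, as a shift and turn from the pose measured when the call began; what a row does not reach only later rows make up. A row lasts 1/8 s, in which the tool goes at most 62.5 mm and 10.7 degrees, less where a joint would pass 70% of its speed; a pose out of reach is approached as far as the arm can. A call with a gripper value outside its range is refused whole. The fingers move at their own pace and stop on an object; FORCE is the grip in N (left out, the last holds). Time passes only in rows, so rows that repeat a pose let the fingers close. It gives the time, the measured TCP pose, the force and the opening at its end, in the units of the state.
- telemetry.get_state(): the state, without advancing time (a new reading comes with each control period).
- grab_frame(name): name is "scene" or "top"; returns a dict with "pixels" (400x640x3 uint8, red, green, blue), "fx", "fy", "cx", "cy" (pixels), "dist_coeffs" ([k1, k2, p1, p2, k3] as OpenCV has them; the pictures are not rectified), "R" (3x3) and "t" (3): a world point X has camera coordinates R X + t. Camera axes: x right, y down, z forward; pixel columns grow to the right and rows downward; lengths in m; the calibration is good to about 2 mm. A picture is of the moment at which its call begins. There is no depth.
- arm.job_done(): hands the job in, once; it reports no verdict.
Trained networks look in the newest picture that a camera, given by its name, has taken for a name from the list of things; names that differ only in an ending like _2 or _b are one class to them, and where a whole thing is asked for, a point or a joint stands for the part that bears it (a point fixed in the world has none). Each returns a list of dicts, best first, with "p" (0 to 1); they miss things now and then, are a little off and sometimes report something else, mostly with a low value. They report only what shows in the picture. A call takes as long as a camera call. They do not tell look-alikes from the thing itself.
- regions_of(camera, name): "pixels" (400x640 bool, what is visible of it) and "bbox" ([left, top, right, bottom] in pixels, round what is visible of it).
- pinpoint(camera, name): "location" ([column, row] in pixels: a listed point, or the origin of a listed thing).
The state is a dict: "t": time; "q": joint angles; "qd": joint speeds; "joint_efforts": joint torques, N m; "eef_pos": TCP position; "ee_rot": TCP orientation; "force": force on the tool from outside, world axes, zero at the start; "moment": the same for the moment, N m; "width": finger opening in m.
Only numpy, scipy, OpenCV 4.12 (cv2) and the standard library are available. Lean on these libraries where they do the work, as an engineer would, in place of code of your own. Each camera call takes 0.05 s, during which the arm holds its last target. There are 200 camera calls.

TASK

On the short, squat lamp (not the tall one), turn the black bar knob on top until its white-marked end points at the small upright brass post on the lamp's lid. Then, leaving the knob there, turn the flat-sided metal lock ring just below the knob clockwise, seen from above, until it comes up tight against its stop, and let go.

Things in the scene. Friction and masses are not known exactly. Their poses are not given: they have to be found in the camera images.
- short_knob_grip (a point): Short lamp's knob: black upright bar 36 mm long (x axis), 14 mm wide (y), 30 mm high, a white line on its -x half. Point on the vertical turning axis, 8 mm below the bar's top, 24 mm above the lock ring's top, 130 mm above the bench. The lamp is fixed to the bench. A bystander with the same knob and ring is twice as tall (lid 130 mm above the bench, not 60).
- short_ring_grip (a point): Short lamp's aluminium lock ring, coaxial below the knob: 64 mm long (x axis), 46 mm across its two flat sides (y), 22 mm high. Point on the axis, 5 mm below its top, 101 mm above the bench; the knob rises 37 mm above it, inside the ring's outline: pinch the flats astride the knob. Below: a neck 34 mm thick, 24 mm high, then the lid, 94 mm across.
- short_knob (a joint): Knob angle, rad: 0 when the white-marked end points at the brass post (14 mm high, on the lid 41 mm from the axis); positive clockwise from above. Turns from -1.5 to 1.5, light friction (0.05 N m), stays where left. Starts clockwise of the post, at 0.6 to 1.35.
- short_ring (a joint): Lock ring angle, rad, growing clockwise from above from 0 (loose) to 1.5 (tight, a hard stop). Starts at 0.3 to 0.7. Light friction (0.08 N m), turns independently of the knob, stays where left.
Things that resemble listed ones, but are neither listed nor needed, are in the scene too. Leave any green or purple look-alike of the part that bears short_knob_grip alone.

How it is judged:
By the outcome, as a careful person would: the job done as asked, in the order asked, and still so for the second after the job is handed in, with the robot touching nothing.
It also fails if it takes over 45 s, if anything falls off the work surface, if the arm or the gripper's body presses on something with over 40 N, if the wrist force passes 120 N, or if a joint passes its speed limit or range.

## Working session

There is one attempt and no reset: what is moved stays moved. The work goes in short steps, Python scripts to look and compute and a shell command to move; the robot and the scene stay as the last step left them, time stands still between calls to the robot, and variables do not carry over. Pictures are saved under pics/ and viewed, about 8 in all and at most 12, crops included, and the job is handed in when it is done.

```bash
mkdir -p pics
cat > h.py <<'E'
import numpy as np, cv2
from station import telemetry, grab_frame, arm, regions_of, pinpoint
def K(f): return np.array([[f['fx'],0,f['cx']],[0,f['fy'],f['cy']],[0,0,1.]]),np.array(f['dist_coeffs'])
def proj(f,P):
    k,d=K(f);return cv2.projectPoints(np.array(P,float).reshape(-1,3),cv2.Rodrigues(np.array(f['R']))[0],np.array(f['t'],float),k,d)[0].reshape(-1,2)
def atz(f,px,z):
    k,d=K(f);R=np.array(f['R']);t=np.array(f['t'])
    u=cv2.undistortPoints(np.array(px,float).reshape(-1,1,2),k,d).reshape(-1,2)
    c=-R.T@t;r=np.c_[u,np.ones(len(u))]@R
    return c+r*((z-c[2])/r[:,2])[:,None]
def save(f,n,box=None,s=1):
    im=f['pixels'][:,:,::-1]
    if box: im=im[box[1]:box[3],box[0]:box[2]]
    cv2.imwrite('pics/'+n,cv2.resize(im,None,fx=s,fy=s,interpolation=cv2.INTER_CUBIC))
E
python3 - <<'E'
from h import *
ims=[]
for c in ['scene','top']:
    f=grab_frame(c); save(f,c+'0.png'); print(c,-np.array(f['R']).T@np.array(f['t']),f['fx'])
    for n,z in [('short_knob_grip',.13),('short_ring_grip',.101)]:
        for d in pinpoint(c,n): print(n,d['p'],np.round(d['location'],1),atz(f,d['location'],z).round(4))
s=telemetry.get_state();print(s['t'],s['eef_pos'],s['ee_rot'],s['force'])
E
```

```text
scene [1.10794734 0.24424992 0.85564201] 379.6815915134838
short_knob_grip 0.77 [257.2 280.4] [[0.811  0.0047 0.13  ]]
short_knob_grip 0.71 [175.7 189. ] [[ 0.658  -0.2966  0.13  ]]
short_knob_grip 0.69 [356.8 187.2] [[0.4914 0.1256 0.13  ]]
short_knob_grip 0.63 [487.6 168.2] [[0.3025 0.4339 0.13  ]]
short_knob_grip 0.61 [426.  211.6] [[0.5059 0.3039 0.13  ]]
short_ring_grip 0.9 [262.7 284.4] [[0.8035 0.0104 0.101 ]]
short_ring_grip 0.84 [182.  199.5] [[ 0.6642 -0.2833  0.101 ]]
short_ring_grip 0.73 [476.9 177.2] [[0.3159 0.4163 0.101 ]]
short_ring_grip 0.69 [359.3 195.4] [[0.491  0.1349 0.101 ]]
short_ring_grip 0.65 [422.8 218.8] [[0.5068 0.3028 0.101 ]]
top [0.44867376 0.07744778 1.09955648] 414.8329484759972
short_knob_grip 0.73 [172.3 302. ] [[0.3102 0.4176 0.13  ]]
short_knob_grip 0.69 [352.1 102.8] [[0.7962 0.0119 0.13  ]]
short_knob_grip 0.69 [475.6 156.4] [[ 0.6723 -0.2893  0.13  ]]
short_knob_grip 0.53 [295.1 224.9] [[0.4963 0.1398 0.13  ]]
short_knob_grip 0.51 [226.6 217.8] [[0.5084 0.301  0.13  ]]
short_ring_grip 0.88 [176.7 300.3] [[0.3104 0.4173 0.101 ]]
short_ring_grip 0.83 [300. 225.] [[0.4978 0.1299 0.101 ]]
short_ring_grip 0.82 [468.5 164.4] [[ 0.6581 -0.2818  0.101 ]]
short_ring_grip 0.55 [230.4 216.5] [[0.5135 0.2986 0.101 ]]
short_ring_grip 0.53 [352.4 103.2] [[0.8056 0.0091 0.101 ]]
0.3 [ 0.233802   -0.63302989  0.22622896] [-3.14157495e+00 -5.57798419e-04  1.92455794e+00] [-0.60259227  0.14961013  1.35477782]
```

View pics/scene0.png

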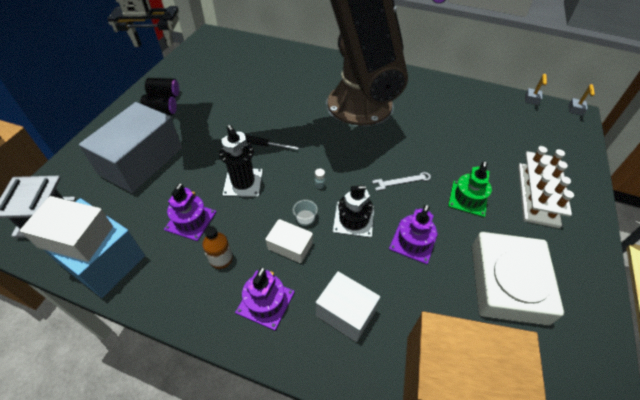

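View pics/top0.png

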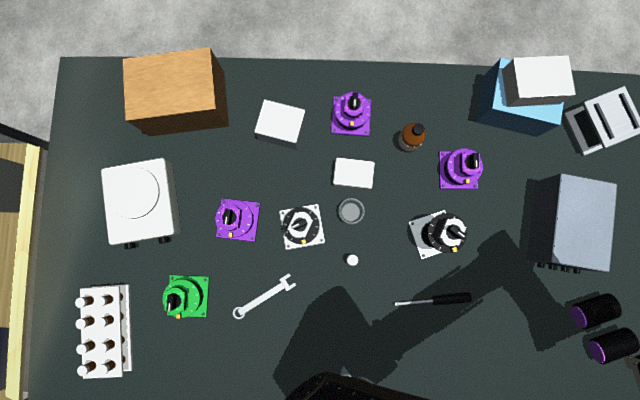

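Candidates, by top-camera pixel (scene pixel in brackets):
- Black/white short lamp: (297,225) [(357,190)]
- Black/white tall lamp: (447,232) [(235,140)]
- Purple look-alikes: (352,103), (462,165) and (232,217)
- Green look-alike: (180,298)

I choose the short black/white lamp at top (297,225) and will check it in a close crop.

Run:
```python
from h import *
f=grab_frame('top'); g=grab_frame('scene')
a=cv2.resize(f['pixels'][190:260,265:335,::-1],(400,400),interpolation=cv2.INTER_CUBIC)
b=cv2.resize(g['pixels'][170:240,320:390,::-1],(400,400),interpolation=cv2.INTER_CUBIC)
cv2.imwrite('pics/c1.png',np.hstack([a,b]))
for c,F,lo in [('top',f,(297,225)),('scene',g,(357,190))]:
  for n in ['short_knob_grip','short_ring_grip']:
    for d in regions_of(c,n):
      m=d['pixels'].astype(np.uint8);M=cv2.moments(m,True);ce=np.array([M['m10'],M['m01']])/M['m00']
      if np.hypot(*(ce-lo))<15:
        print(c,n,d['p'],d['bbox'],ce.round(1),m.sum(),cv2.minAreaRect(np.argwhere(m)[:,::-1].astype(np.float32)))
```

```text
top short_knob_grip 0.58 [291.4, 216.9, 306.3, 229.5] [299.2 223.9] 157 ((299.0, 224.0), (12.0, 14.0), 90.0)
top short_knob_grip 0.27 [288.0, 213.8, 314.5, 238.3] [300.5 224.5] 274 ((300.2000427246094, 224.1000213623047), (19.230182647705078, 25.938386917114258), 26.56505012512207)
top short_ring_grip 0.69 [289.2, 212.1, 313.3, 237.7] [301.6 225.5] 176 ((300.5000305175781, 224.50001525878906), (17.441329956054688, 24.59674644470215), 26.56505012512207)
scene short_knob_grip 0.51 [348.7, 184.6, 366.5, 202.2] [358.  192.4] 198 ((358.0, 193.0), (16.0, 14.0), -0.0)
scene short_ring_grip 0.66 [345.5, 189.4, 370.7, 211.3] [356.1 201.3] 275 ((357.10003662109375, 200.8000030517578), (16.585535049438477, 24.406808853149414), 86.8201675415039)
```

View pics/c1.png

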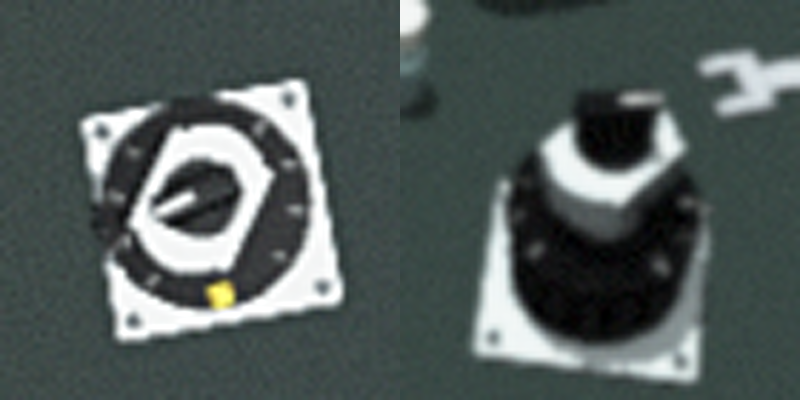

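The crop confirms it: the squat black/white lamp, with the knob centred at about top (299.5,225). Its white end points left at about (291,227), and the brass post is at about (304,242). Next I measure the axis and the angles.

Run:
```python
from h import *
from scipy.optimize import least_squares
f=grab_frame('top'); g=grab_frame('scene')
c=lambda p:[265+(p[0]+.5)/5.714-.5,190+(p[1]+.5)/5.714-.5]
cs=lambda p:[320+(p[0]-400+.5)/5.714-.5,170+(p[1]+.5)/5.714-.5]
k={}
for n in ['short_knob_grip','short_ring_grip']:
  P=[]
  for cam,F,lo in [('top',f,(297,225)),('scene',g,(357,190))]:
    P.append(min((d['location'] for d in pinpoint(cam,n)),key=lambda q:np.hypot(q[0]-lo[0],q[1]-lo[1])))
  r=least_squares(lambda X:np.r_[proj(f,X)[0]-P[0],proj(g,X)[0]-P[1]],[.495,.133,.12])
  print(n,r.x.round(4),r.fun.round(2))
corn=atz(f,[c(p) for p in [(81,119),(303,81),(344,300),(118,340)]],0.003);print('plate',corn.round(4).tolist(),corn.mean(0).round(4))
print('lid ctr',atz(f,[c((207,203))],.06).round(4))
print('ring ctr flats',atz(f,[c(((180+273+133+232)/4,(127+180+222+265)/4))],.106).round(4))
ax=corn.mean(0)
post=atz(f,[c((221,296))],.07)[0]-ax; print('post r',np.hypot(*post[:2]),'ang',np.degrees(np.arctan2(post[1],post[0])))
w=atz(f,[c((152,212)),c((197,193))],.138);d=w[0]-w[1];print('white',w.round(4),np.degrees(np.arctan2(d[1],d[0])))
for a,b in [((180,127),(133,222)),((273,180),(232,265))]:
  w=atz(f,[c(a),c(b)],.106);d=w[0]-w[1];print('flat',np.degrees(np.arctan2(d[1],d[0])))
# dark/bright knob: principal axis of white line pixels
```

```text
short_knob_grip [0.4946 0.1308 0.1409] [ 1.47 -0.3   1.61  0.12]
short_ring_grip [0.5003 0.1313 0.1176] [ 1.28 -0.26  1.39  0.1 ]
plate [[0.5397, 0.1926, 0.003], [0.5602, 0.0901, 0.003], [0.4595, 0.0684, 0.003], [0.4384, 0.1717, 0.003]] [0.4994 0.1307 0.003 ]
lid ctr [[0.4996 0.13   0.06  ]]
ring ctr flats [[0.4992 0.1287 0.106 ]]
post r 0.04122100423774768 ang -167.98958324081806
white [[0.4915 0.1482 0.138 ]
 [0.4997 0.1302 0.138 ]] 114.50353461535474
flat -24.380104453824817
flat -24.06978887975043
```

```bash
python3 -m inch '1 0 0 5 0 0 0; 1 0 0 10 0 0 0; 1 2 5.5 11 0 0 9; 1 4 11 11 0 0 18; 1 6 17 11 0 0 27; 1 8 23 11 0 0 36; 1 10 28.5 11 0 0 45; 1 12 34 11 0 0 54; 1 14 40 11 0 0 63; 1 16 46 11 0 0 72; 1 18 51.5 11 0 0 81; 1 20 57 11 0 0 90' 20 && python3 -m inch '1 2 6 0 0 0 4; 1 4 12 0 0 0 4; 1 6.5 19.3 0 0 0 4; 1 6.5 19.3 0 0 0 4; 1 6.5 19.3 0 0 0 4'
```

```text
t: 2.4
eef_pos: [0.434, -0.0611, 0.3372]
ee_rot: [-3.141, 0.002, -2.782]
force: [1.5, -0.8, 0.2]
width: 0.0875
t: 3.02
eef_pos: [0.4991, 0.1328, 0.3367]
ee_rot: [-3.141, 0.001, -2.711]
force: [-0.7, -0.8, -0.2]
width: 0.0875
```

```bash
python3 -m inch '1 0 -0.2 -5 0 0 0; 1 0 -0.2 -10 0 0 0; 1 0 -0.2 -14 0 0 0; 1 0 -0.2 -18 0 0 0; 1 0 -0.2 -20.5 0 0 0; 1 0 -0.2 -22.4 0 0 0; 1 0 -0.2 -22.4 0 0 0'
python3 - <<'E'
from h import *
f=grab_frame('scene'); s=telemetry.get_state(); print(s['eef_pos'],s['ee_rot'],s['force'],s['q'])
save(f,'d1.png',(310,120,410,220),6)
E
```

```text
t: 3.9
eef_pos: [0.4982, 0.129, 0.112]
ee_rot: [-3.141, -0.002, -2.712]
force: [0.6, -0.4, 0.4]
width: 0.0878
[0.4989408  0.12960873 0.1130616 ] [-3.14087155e+00  1.04530915e-04 -2.71154644e+00] [-0.19259912  1.41352276  0.77866695] [ 0.63595868  0.2045799  -0.49044474  0.00094685 -0.87581702 -0.20651886]
```

View pics/d1.png

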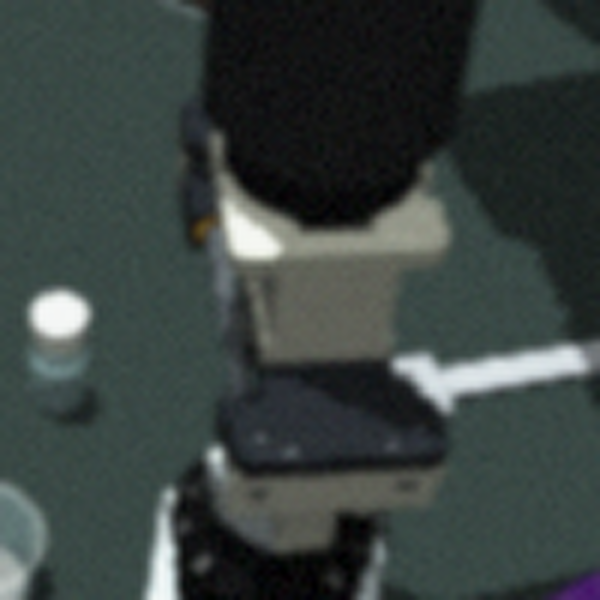

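The near finger hides the knob at about (340,400) in the crop, but the tool is astride the axis and nothing is touching. I'll close gently.

```bash
python3 -m inch '0.4 0 0 0 0 0 0; 0.2 0 0 0 0 0 0; 0 0 0 0 0 0 0; 0 0 0 0 0 0 0; 0 0 0 0 0 0 0; 0 0 0 0 0 0 0; 0 0 0 0 0 0 0; 0 0 0 0 0 0 0' 12
```

```text
t: 4.95
eef_pos: [0.4998, 0.13, 0.1132]
ee_rot: [-3.141, 0.002, -2.711]
force: [3.5, -1.7, -6.8]
width: 0.0139
```

```bash
python3 -m inch '0 0 0 0 0 0 9; 0 0 0 0 0 0 18; 0 0 0 0 0 0 27; 0 0 0 0 0 0 36; 0 0 0 0 0 0 45; 0 0 0 0 0 0 54; 0 0 0 0 0 0 63; 0 0 0 0 0 0 71; 0 0 0 0 0 0 77.3; 0 0 0 0 0 0 77.3; 0 0 0 0 0 0 77.3'
```

```text
t: 6.32
eef_pos: [0.5002, 0.1307, 0.1132]
ee_rot: [-3.14, 0.003, -1.364]
force: [2.4, 4.5, -4.4]
width: 0.0138
```

```bash
python3 -m inch '0.3 0 0 0 0 0 0; 0.6 0 0 0 0 0 0; 1 0 0 0 0 0 0; 1 0 0 0 0 0 0; 1 0 0 4 0 0 0; 1 0 0 9 0 0 0; 1 0 -3 15 0 0 -10; 1 -1 -9 16 0 0 -20; 1 -1 -15 16 0 0 -30; 1 -2 -21 16 0 0 -36; 1 -2 -21 16 0 0 -36; 1 -2 -21 16 0 0 -36'
python3 - <<'E'
from h import *
f=grab_frame('top'); g=grab_frame('scene')
a=cv2.resize(f['pixels'][190:260,265:335,::-1],(560,560),interpolation=cv2.INTER_CUBIC)
cv2.imwrite('pics/e1.png',a)
s=telemetry.get_state(); print(s['eef_pos'],s['ee_rot'],s['q'])
E
```

```text
t: 7.82
eef_pos: [0.4801, -0.0796, 0.2732]
ee_rot: [-3.14, 0.003, -1.993]
force: [-0.2, 0.7, 0.3]
width: 0.0873
[ 0.48036961 -0.07852121  0.27317268] [-3.13992812e+00  2.70826120e-03 -1.99125859e+00] [ 2.42063595e-01  1.24029817e-02 -3.14639504e-01 -1.17482330e-03
 -1.24077578e+00  9.08647272e-01]
```

View pics/e1.png

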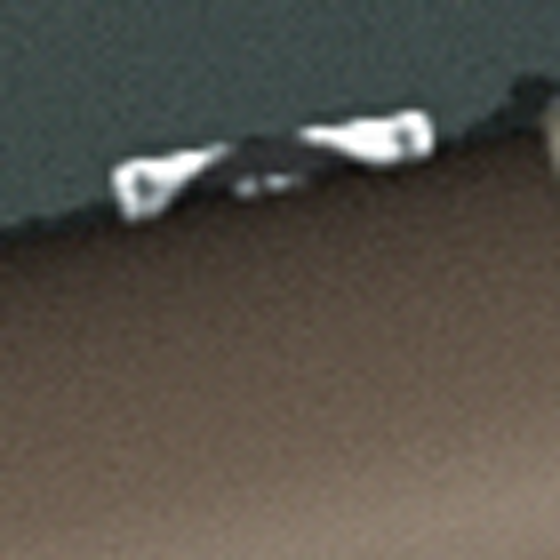

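The forearm still covers the lamp, so I'll move further away to check.

```bash
python3 -m inch '1 0 -6 3 0 0 0; 1 0 -12 6 0 0 0; 1 0 -18 6 0 0 0; 1 0 -24 6 0 0 0; 1 0 -30 6 0 0 0; 1 0 -30 6 0 0 0'
python3 - <<'E'
from h import *
f=grab_frame('top'); g=grab_frame('scene')
a=cv2.resize(f['pixels'][190:260,265:335,::-1],(560,560),interpolation=cv2.INTER_CUBIC)
cv2.imwrite('pics/e2.png',a)
s=telemetry.get_state(); print(s['eef_pos'],s['ee_rot'],s['q'])
E
```

```text
t: 8.68
eef_pos: [0.4807, -0.3809, 0.3312]
ee_rot: [3.14, 0.002, -1.993]
force: [-0.2, 0.1, -0.1]
width: 0.0877
[ 0.48095468 -0.37814285  0.33218479] [-3.14157548e+00  2.83976035e-03 -1.99102114e+00] [-0.34926029  0.20780021  0.04161242 -0.00287105 -1.40439073  1.50030703]
```

View pics/e2.png

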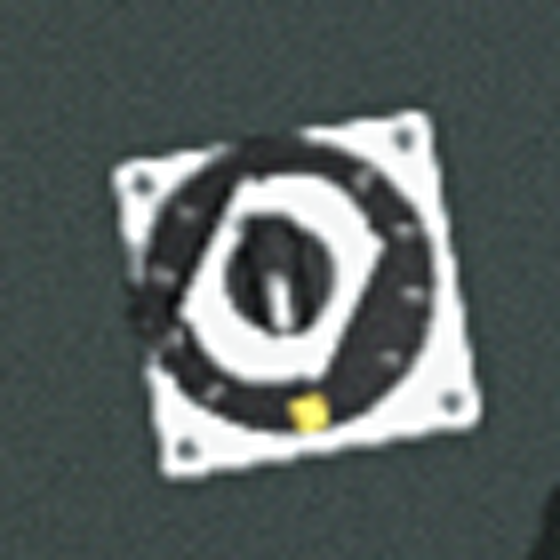

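White line runs (274,273)→(286,330) and the post is at (309,412). I'll compute the residual in world axes, sub-pixel.

Run:
```python
from h import *
F=[grab_frame('top') for _ in range(6)]; f=F[0]
im=np.mean([x['pixels'] for x in F],0)
an=lambda d:np.degrees(np.arctan2(d[1],d[0]))%360
# post: yellow centroid
y,x=np.mgrid[232:250,292:314]; p=im[232:250,292:314]; w=np.clip(p[...,0]-p[...,2]-40,0,None)
pc=[(w*x).sum()/w.sum(),(w*y).sum()/w.sum()]
# white line inside knob disc
y,x=np.mgrid[221:233,292:308]; p=im[221:233,292:308].mean(-1); 
ctr=proj(f,[[.4995,.130,.138]])[0]; print('post px',pc,'axis px',ctr)
w=np.where(np.hypot(x-300,y-225)<6.8,np.clip(p-80,0,None),0)
m=np.array([(w*x).sum(),(w*y).sum()])/w.sum(); C=np.cov(np.c_[x.ravel(),y.ravel()].T,aweights=w.ravel()); v=np.linalg.eigh(C)[1][:,1]
print(p.round().astype(int)); v*=np.sign(v[1])
L=atz(f,[m-3*v,m+3*v],.138); print('line mean',m,'ang',an(L[1]-L[0]))
for z in (.065,.07,.074):
  P=atz(f,[pc],z)[0]
  for ax in ([.4995,.1305],[.500,.1305],[.4995,.1295]): d=P[:2]-ax; print(z,ax,np.hypot(*d).round(4),an(d).round(1))
M=atz(f,[m],.138)[0]; print('line mean world',M, [an(M[:2]-a).round(1) for a in ([.4995,.1305],[.4995,.1295])])
```

```text
post px [np.float64(303.2287418655098), np.float64(241.177874186551)] axis px [299.15113416 223.44346647]
[[254 211  79  17  31  52  56  63  66  54  40  61  55  77 197 253]
 [247 152  50  18  31  52  55  60  68  55  39  61  61  62 140 236]
 [238 108  48  41  30  47  56  63  67  52  32  56  62  60 120 222]
 [236  93  53  48  28  47 102 140 102  54  29  49  62  59 121 224]
 [237 105  53  49  26  43 120 193 178  73  40  43  60  60 124 226]
 [237 121  52  48  25  34 121 220 227  83  45  40  58  62 148 241]
 [249 209  73  51  37  31  99 213 235  90  50  31  58  88 196 253]
 [250 236 112  53  38  27  74 196 241 114  51  29  62 146 239 255]
 [247 249 214 111  46  20  59 192 248 147  52  25 108 212 253 253]
 [245 249 250 223 136  56  46 151 216 142  46  54 176 251 254 241]
 [246 245 248 250 246 213 110 100 150 119 100 182 248 253 252 203]
 [247 245 245 247 250 249 227 208 241 241 240 246 250 251 243 134]]
line mean [300.96893194 227.8049923 ] ang 106.32538668760687
0.065 [0.4995, 0.1305] 0.0406 191.5
0.065 [0.5, 0.1305] 0.0411 191.3
0.065 [0.4995, 0.1295] 0.0404 190.1
0.07 [0.4995, 0.1305] 0.0407 191.7
0.07 [0.5, 0.1305] 0.0412 191.6
0.07 [0.4995, 0.1295] 0.0405 190.4
0.074 [0.4995, 0.1305] 0.0408 192.0
0.074 [0.5, 0.1305] 0.0413 191.8
0.074 [0.4995, 0.1295] 0.0406 190.6
line mean world [0.48953229 0.12546181 0.138     ] [np.float64(206.8), np.float64(202.1)]
```

The knob reads about 191–192° and the post about 191.5°, so they're aligned within roughly 1°. Next is the ring. Its flat normal is at about 246°, which matches the present yaw of -114°.

```bash
python3 -m inch '1 0 6 0 0 0 0; 1 0 12 0 0 0 0; 1 0 18 0 0 0 0; 1 1 24 0 0 0 0; 1 1 30 0 0 0 0; 1 1 36 0 0 0 0; 1 2 42 0 0 0 0; 1 2 47 0 0 0 0; 1 2 51 0 0 0 0; 1 2 51 0 0 0 0; 1 2 51 0 0 0 0'
python3 - <<'E'
from h import *
s=telemetry.get_state(); print(s['eef_pos'],s['ee_rot'],s['q'])
E
```

```text
t: 10.45
eef_pos: [0.5005, 0.133, 0.334]
ee_rot: [-3.139, 0.003, -1.988]
force: [-0.1, -0.8, -0.0]
width: 0.0875
[0.50051416 0.13298033 0.33397902] [-3.13877914e+00  3.08336202e-03 -1.98782429e+00] [ 6.39815456e-01  4.02066152e-02 -1.50938824e-01  9.52269940e-04
 -1.37558277e+00  5.13765753e-01]
```

```bash
python3 -m inch '1 0 -0.2 -5 0 0 0; 1 0 -0.2 -10 0 0 0; 1 0 -0.2 -15 0 0 0; 1 0 -0.2 -18 0 0 0; 1 0 -0.2 -21 0 0 0; 1 0 -0.2 -23 0 0 0; 1 0 -0.2 -24.8 0 0 0; 1 0 -0.2 -24.8 0 0 0; 1 0 -0.2 -24.8 0 0 0' && python3 -m inch '0.6 0 0 0 0 0 0; 0.5 0 0 0 0 0 0; 0.4 0 0 0 0 0 0; 0.4 0 0 0 0 0 0; 0.4 0 0 0 0 0 0; 0.4 0 0 0 0 0 0' 12
```

```text
t: 11.58
eef_pos: [0.5011, 0.1307, 0.0869]
ee_rot: [-3.138, 0.004, -1.988]
force: [-0.5, 0.4, -0.4]
width: 0.0877
t: 12.32
eef_pos: [0.5007, 0.1302, 0.0868]
ee_rot: [-3.138, 0.003, -1.988]
force: [-1.1, -2.2, 3.1]
width: 0.0457
```

```bash
python3 -m inch '0.4 0 0 0 0 0 -8; 0.4 0 0 0 0 0 -16; 0.4 0 0 0 0 0 -24; 0.4 0 0 0 0 0 -32; 0.4 0 0 0 0 0 -38; 0.4 0 0 0 0 0 -42; 0.4 0 0 0 0 0 -42' 20
python3 - <<'E'
from h import *
s=telemetry.get_state(); print(s['moment'],s['force'],s['ee_rot'])
E
python3 -m inch '0.4 0 0 0 0 0 -3; 0.4 0 0 0 0 0 -3; 0.4 0 0 0 0 0 -3'
python3 - <<'E'
from h import *
s=telemetry.get_state(); print(s['moment'],s['force'],s['ee_rot'])
E
```

```text
t: 13.2
eef_pos: [0.5001, 0.1295, 0.0868]
ee_rot: [-3.138, 0.001, -2.721]
force: [-2.2, -4.4, 4.9]
width: 0.0461
[-1.53453993  1.33623818 -0.05871625] [-2.1762073  -4.36734415  4.87712499] [-3.13793249e+00  1.23432272e-03 -2.72100399e+00]
t: 13.58
eef_pos: [0.5, 0.1295, 0.0869]
ee_rot: [-3.138, 0.001, -2.772]
force: [-1.8, -1.9, 3.5]
width: 0.0457
[-0.87463539  0.80812491 -0.0101766 ] [-1.80909001 -1.92459098  3.47753491] [-3.13793342e+00  1.16768219e-03 -2.77167740e+00]
```

```bash
cat > s.py <<'E'
from h import *
s=telemetry.get_state(); print('M',np.round(s['moment'],2),np.degrees(s['ee_rot'][2]).round(2),s['width'])
E
for i in 1; do :; done
python3 -m inch '0.4 0 0 0 0 0 -3; 0.4 0 0 0 0 0 -4; 0.4 0 0 0 0 0 -4'; python3 s.py
python3 -m inch '0.4 0 0 0 0 0 -3; 0.4 0 0 0 0 0 -4; 0.4 0 0 0 0 0 -4'; python3 s.py
python3 -m inch '0.4 0 0 0 0 0 -3; 0.4 0 0 0 0 0 -4; 0.4 0 0 0 0 0 -4'; python3 s.py
```

```text
t: 13.95
eef_pos: [0.4999, 0.1295, 0.0869]
ee_rot: [-3.138, 0.001, -2.841]
force: [-2.0, -2.7, 4.2]
width: 0.0457
M [-0.89  0.96 -0.08] -162.75 0.045747765733912676
t: 14.32
eef_pos: [0.4999, 0.1293, 0.0869]
ee_rot: [-3.138, 0.001, -2.908]
force: [-2.3, -4.3, 4.6]
width: 0.046
M [-1.34  0.8   1.  ] -166.64 0.046020577947472524
t: 14.7
eef_pos: [0.4999, 0.1294, 0.0869]
ee_rot: [-3.137, 0.001, -2.977]
force: [-2.9, -3.5, 3.2]
width: 0.0474
M [-1.11  0.93  1.19] -170.55 0.0474057475526412
```

The moment jumped from -0.1 to 1.0–1.2 N·m and the width started to grow, so the ring is hard against its stop. I'll release it, retreat and look.

```bash
python3 -m inch '0.7 0 0 0 0 0 0; 1 0 0 0 0 0 0; 1 0 0 0 0 0 0; 1 0 0 0 0 0 0; 1 0 0 3 0 0 0; 1 0 0 8 0 0 0; 1 0 0 14 0 0 0; 1 0 0 20 0 0 0; 1 0 0 24 0 0 0; 1 0 0 24 0 0 0' && python3 -m inch '1 0 -6 0 0 0 0; 1 0 -12 0 0 0 0; 1 0 -18 0 0 0 0; 1 -1 -24 0 0 0 0; 1 -1 -30 0 0 0 0; 1 -1 -36 0 0 0 0; 1 -2 -42 0 0 0 0; 1 -2 -47 0 0 0 0; 1 -2 -51 0 0 0 0; 1 -2 -51 0 0 0 0'
python3 - <<'E'
from h import *
F=[grab_frame('top') for _ in range(4)]
im=np.mean([x['pixels'] for x in F],0).astype(np.uint8)
cv2.imwrite('pics/f1.png',cv2.resize(im[190:260,265:335,::-1],(560,560),interpolation=cv2.INTER_CUBIC))
print(im[221:233,292:308].mean(-1).round().astype(int))
E
```

```text
t: 15.95
eef_pos: [0.5013, 0.13, 0.3306]
ee_rot: [-3.14, 0.007, -2.977]
force: [0.2, -0.1, -0.2]
width: 0.0875
t: 17.2
eef_pos: [0.4804, -0.3821, 0.328]
ee_rot: [3.141, 0.004, -2.98]
force: [0.0, 0.7, -0.9]
width: 0.0877
[[247 207  77  19  29  51  56  61  67  53  35  59  57  81 196 252]
 [242 151  52  17  34  54  54  61  67  55  35  61  61  58 142 235]
 [235 104  51  39  32  45  56  64  66  53  32  57  61  57 119 222]
 [234  92  54  47  32  47 100 138 101  54  29  48  63  64 120 223]
 [237 102  53  48  24  39 118 195 178  68  40  43  60  58 123 226]
 [235 119  54  46  22  38 120 223 226  85  47  36  56  62 147 239]
 [249 207  73  49  39  30 101 210 237  88  52  31  56  88 196 249]
 [250 236 114  53  40  24  74 197 239 114  51  31  62 145 237 249]
 [247 249 214 109  42  17  59 188 249 146  52  25 107 211 249 246]
 [244 247 250 224 135  56  44 151 214 144  45  53 175 250 249 247]
 [245 244 247 249 246 211 110  97 150 117 103 185 249 254 251 252]
 [249 246 244 246 250 250 228 211 245 245 245 252 255 255 248 202]]
```

View pics/f1.png

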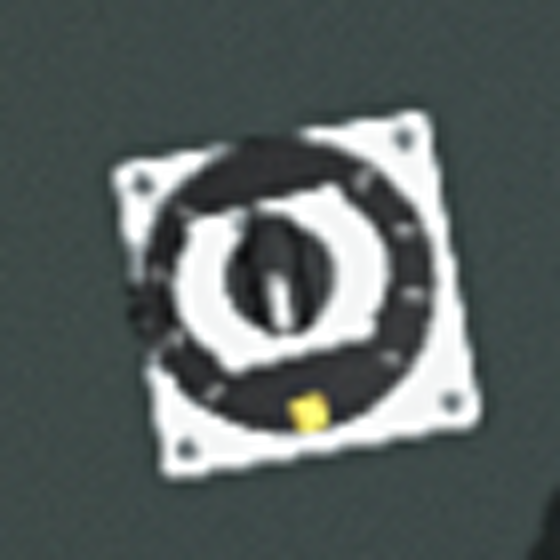

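The knob hasn't moved and still points at the post at (309,412). The ring's flats are now about 15° in world axes, which matches the yaw where the moment jumped. The gripper is clear, so I'm handing in.

```bash
python3 -c "
from station import arm; print(arm.job_done())"
```

```text
the job is handed in; nothing more can be done
None
```

The job is done and handed in at about 17.5 s on the robot's clock; it reports no verdict.

**Knob:** I turned the short black/white lamp's knob 77° counter-clockwise. Its white end now points at about 191–192°, against about 191.5° for the brass post. That agrees to about 1°, which is as fine as the picture allows. The last picture showed the knob had not moved while I turned the ring.

**Ring:** I then gripped the ring by its flats and turned it about 51° clockwise. The moment jumped to 1.0–1.2 N·m and the fingers began to slip, so it was against its stop. After release, the ring's angle in the last picture matched the angle where the moment jumped, so I saw no spring-back. It is also within about 1° of the 1.5 rad stop, assuming the ring's zero lines up with the post.

**Other checks:** The wrist force readings I took stayed under about 8 N, and the gripper ended clear of everything. The first check picture after turning the knob was blocked by the forearm, so I moved further away and took another. One automatic fit of the white line picked up the bright ring and gave a wrong angle. I discarded it and worked the line's angle out by hand from the pixel values.

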